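# Close the service cover of a lamp supply and hold it down

## Robot

A 6-joint arm with a two-finger parallel gripper is mounted at the origin on a cart in front of the work surface, level with it; the furniture and walls round the work are solid. World frame = base frame: x ahead of the robot, y to its left, z up, the work surface at z = 0. Lengths are in m, angles in degrees, forces in N, time in s.
With the tool pointing down it reaches from about 0.275 to 0.85 m from the base axis. Payload 19 kg.
Tool frame: the origin (TCP) lies on the centre line of the jaws, within the pads' length; the fingertips stand 19 mm ahead of it and the grasp point (between the pads) is the TCP (arm.tip_reach is the distance from the TCP to the fingertips, in m); z points along the fingers, x is the direction in which the jaws open and shut, and the axes are right-handed (so a half turn about z gives the same grasp; the last joint's range is limited). The gripper opens to 85 mm and grips with 20 to 120 N. Pads are 22 mm wide; open, the fingers measure 114 mm over their backs; the gripper's body (76 mm by 85 mm) begins 54 mm behind the grasp point. The pads swing forward as they close: fully open they stand 13 mm farther back than shut.
Start: joints at [-74.542, 8.623, 82.357, -0, 89.026, -7.678], TCP at [0.226, -0.529, 0.25] pointing down, gripper open.
Joint ranges: [-160.23, 160.23], [-39.13, 120.54], [6.94, 153.29], [-79.49, 259.48], [9.18, 160.14], [-161.06, 161.06]. Speed limits (degrees/s): [108.29, 108.29, 127.2, 172.46, 172.46, 172.46].

## Interface

Orientations are given as [roll, pitch, yaw] about the fixed x, y, z axes, in that order (R = Rz(yaw) Ry(pitch) Rx(roll)).
In Python, from cell import arm gives the robot as it stands. The module is installed in compiled form; this text tells all that it offers.
- The arm moves only by the shell command python3 -m jog 'ROWS'. ROWS is JSON, a list of rows, each an object with "slide": the shift along the tool's x, y, z in cm, a list of three; "rot": the turn, a rotation vector about the tool's x, y, z in degrees, a list of three; "jaw": the closure, from -1 (fully open) to 1 (shut). A call has 1 to 8 rows; each row is the pose to reach, as a shift and turn from the pose commanded when the call began, along the tool's axes at that moment; what a row does not reach only later rows make up. A row lasts 1/10 s, in which the tool goes at most 50 mm and 8.59 degrees, less where a joint would pass 70% of its speed; a pose out of reach is approached as far as the arm can. A call with a gripper value outside its range is refused whole. The fingers move at their own pace and stop on an object; the grip force is fixed at half the most. Time passes only in rows, so rows that repeat a pose let the fingers close. It gives the time, the measured TCP pose, the force and the opening at its end, in the units of the state.
- arm.observe(): the state, without advancing time (a new reading comes with each control period).
- arm.capture(name): name is "scene" or "side" or "wrist"; returns a dict with "pixels" (384x512x3 uint8, red, green, blue), "intrinsics" (3x3 intrinsics, pixels), "R" (3x3) and "t" (3): a world point X has camera coordinates R X + t; the wrist camera has in their place "hand_eye" (4x4, takes a point from camera to tool coordinates, whose origin is the TCP and whose axes are the tool frame's). Camera axes: x right, y down, z forward; pixel columns grow to the right and rows downward; lengths in m; the calibration is good to about 2 mm. A picture is of the moment at which its call begins: read the wrist's pose just before it. There is no depth.
- arm.finish_job(): hands the job in, once; it reports no verdict.
The state is a dict: "time_s": time; "joints": joint angles; "qvel": joint speeds; "effort": joint torques, N m; "ee_pos": TCP position; "eef_rot": TCP orientation; "wrist_force": force on the tool from outside, world axes, zero at the start; "wrist_torque": the same for the moment, N m; "grip_width": finger opening in m.
Only numpy, scipy, OpenCV 4.12 (cv2) and the standard library are available. Lean on these libraries where they do the work, as an engineer would, in place of code of your own. Each camera call takes 0.05 s, during which the arm holds its last target.

## Task

Close the service bay of the lamp supply: slide the blue cover fully home along its guides, its far edge in under the lip, and only then turn the orange quarter-turn fastener clockwise until its slot lines up with the white index marks. Then press the cover fully down against the frame and finish while holding it there; the springs lift it if you let go. Leave everything else on the worktop where it is.

Things in the scene. Friction and masses are not known exactly. Their poses are not given: they have to be found in the camera images.
- housing: white lamp supply housing, fixed, 240 x 160 mm, its grey frame plate on top 60 mm above the worktop. Origin at the centre of its underside; x from its front face (black dial, switch) to its far end, along the cover's slide; y to its left, z up. Aluminium side guides run along x on both sides of the cover, inner edges at y = +-52 mm, tops 78 mm above the worktop
- lip_edge (a point): middle of the near edge of the aluminium lip that bridges the guides at the far end of the housing (housing x 86 to 118 mm); its underside is 75 mm, its top 79 mm above the worktop. The cover's far edge goes in under it
- cover: blue sheet-metal cover, 150 x 110 x 4 mm, captive in the guides; raised, its upper face is 71 mm above the worktop. Origin on the fastener's axis at its underside, axes as the housing's; the plate reaches 63 mm to the near (-x) side and 87 mm to the far side of it; a 7 mm high flange along the near edge. Two white index marks lie before and behind the fastener, in line along the slide. It carries the fastener
- cover_slide (a joint): slide of the cover along the housing's +x, in m: 0 = fully open (towards the housing's front), 0.060 = home against the stop, its far edge 11 mm in under the lip. About 1.5 N of friction, stays where it is left. The fastener's axis is at housing x = -0.050 + this value, y = 0
- cover_press (a joint): how far the cover is pressed down to the frame, in m: 0 = raised by its springs, 0.006 = fully down. 2 N starts it, about 7 N holds it fully down; let go, it springs up. It goes down more than about 2 mm only when the cover is home and the fastener in line (within about 0.2 rad), for the cross-bar under the fastener must drop through a slot in the frame
- fastener (a joint): angle of the quarter-turn fastener to the cover, in rad, growing clockwise seen from above: 0 = fin across the slide (along housing y), 1.571 = fin and its slot in line with the white index marks (along housing x). Stops at -0.1 and 2.2, so it can be overturned. Starts between 0.1 and 0.6; 0.03 N m of friction, stays where it is left
- fin_grip (a point): point on the fastener's axis in the middle of its orange fin, 93 mm above the worktop while the cover is raised. The fin is 36 mm long, 10 mm thick, 29 mm high, with a dark slot along its top; top 105 mm, foot 76 mm above the worktop, on a black disc 32 mm across that stands on the cover
- slot_centre (a point): centre of the slot in the frame plate (32 mm along housing x, 11 mm wide) that takes the fastener's cross-bar; hidden under the cover, straight below the fastener's axis when the cover is home
- dropper: amber dropper bottle with black cap, 30 x 29 x 74 mm; bystander, origin at its underside
- lens_can: black objective can with grey-blue screw lid, 40 mm across, 51 mm high; bystander, origin at its underside
- vial: small clear vial with white cap, 22 mm across, 48 mm high; bystander, origin at its underside
- dust_blower: black rubber dust blower, 92 x 47 x 47 mm, lying; bystander, origin at its underside
- marker: white marker pen with red cap, 17 x 135 x 16 mm, lying; bystander, origin at its underside

How it is judged:
By the outcome, as a careful person would: the job done as asked, in the order asked, and still so for the second after the job is handed in, while the arm keeps its last pose, push and grip.
It also fails if it takes over 38 s, if anything falls off the work surface, if the arm or the gripper's body presses on something with over 40 N, if the wrist force passes 120 N, or if a joint passes its speed limit or range.

## Working session

There is one attempt and no reset: what is moved stays moved. The work goes in short steps, Python scripts to look and compute and a shell command to move; the robot and the scene stay as the last step left them, time stands still between calls to the robot, and variables do not carry over. Pictures are saved under pics/ and viewed, and the job is handed in when it is done.

```bash
ls; mkdir -p pics
cat > h.py <<'E'
import numpy as np, cv2
from cell import arm
from scipy.spatial.transform import Rotation as Ro
def st(): return arm.observe()
def cap(n,fn=None):
    s=arm.observe(); c=arm.capture(n)
    K=np.array(c["intrinsics"])
    if n=="wrist":
        T=np.eye(4);T[:3,:3]=Ro.from_euler('xyz',s["eef_rot"],degrees=True).as_matrix();T[:3,3]=s["ee_pos"]
        W=T@np.array(c["hand_eye"]); R=W[:3,:3].T; t=-R@W[:3,3]
    else: R=np.array(c["R"]);t=np.array(c["t"])
    im=np.array(c["pixels"])
    if fn:
        cv2.imwrite("pics/%s.png"%fn,cv2.cvtColor(im,cv2.COLOR_RGB2BGR)); np.savez("pics/%s.npz"%fn,im=im,K=K,R=R,t=t)
    return im,K,R,t
def load(fn):
    d=np.load("pics/%s.npz"%fn); return d["im"],d["K"],d["R"],d["t"]
def ray(K,R,t,u,v):
    return -R.T@t, R.T@np.linalg.solve(K,[u,v,1.])
def plane(K,R,t,u,v,z):
    o,d=ray(K,R,t,u,v); return o+d*(z-o[2])/d[2]
def tri(views):
    A=[];b=[]
    for (K,R,t,u,v) in views:
        o,d=ray(K,R,t,u,v);d=d/np.linalg.norm(d);P=np.eye(3)-np.outer(d,d);A.append(P);b.append(P@o)
    x=np.linalg.lstsq(np.vstack(A),np.hstack(b),rcond=None)[0]
    return x,[np.linalg.norm(a@x-c) for a,c in zip(A,b)]
def proj(K,R,t,X):
    p=K@(R@np.asarray(X)+t); return p[:2]/p[2]
E
python3 - <<'E'
from h import *
print(st())
for n in("scene","side","wrist"): 
    im,K,R,t=cap(n,n+"0"); print(n,K[0],-R.T@t)
E
```

```text
pics
{'time_s': 0.0, 'joints': array([-7.45424948e+01,  8.65029976e+00,  8.23942186e+01,  1.24725043e-03,
        8.90254698e+01, -7.67806736e+00]), 'qvel': array([ 0.01277459, -0.0438749 , -0.06713322, -0.04229156,  0.00965303,
       -0.02371521]), 'effort': array([ 2.98452478e-04, -7.13044810e+01, -5.70871174e+01, -6.75475258e-05,
        8.78173654e-03,  5.34812114e-05]), 'ee_pos': array([ 0.22584463, -0.5285418 ,  0.24967138]), 'eef_rot': array([-1.79989413e+02,  6.91940716e-02, -6.68644430e+01]), 'wrist_force': array([0.7104503 , 0.11506202, 0.28207006]), 'wrist_torque': array([-0.00462232,  0.00357528, -0.02277468]), 'grip_width': 0.08559216753793542}
scene [422.57713913   0.         257.70091357] [-0.19860546  0.7656868   0.81854857]
side [441.92597268   0.         255.45188905] [ 0.00755372 -1.14686934  0.9781397 ]
wrist [265.71774452   0.         257.96605771] [ 0.28768587 -0.50114526  0.37280359]
```

View pics/scene0.png

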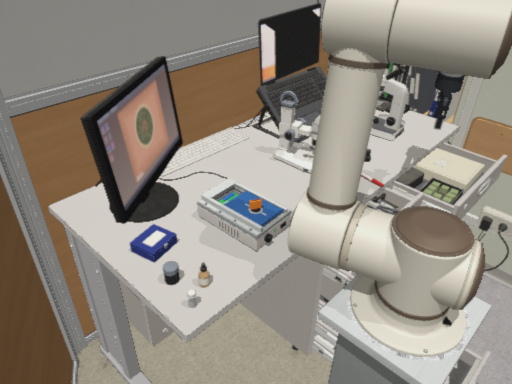

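View pics/side0.png

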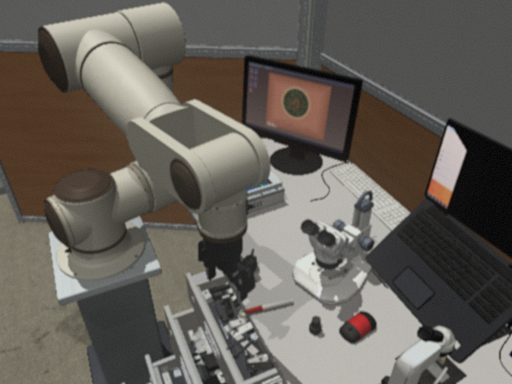

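View pics/wrist0.png

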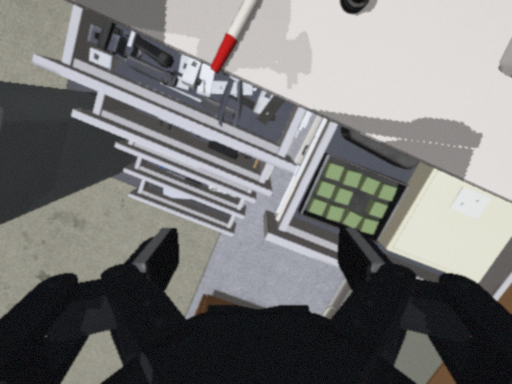

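The scene view shows the housing around (245,212), with the orange fin at about (255,204). In the side view the arm hides most of it. I'll zoom in and locate the fin.

Run:
```python
from h import *
im,K,R,t=load("scene0")
c=im[165:260,180:310]; cv2.imwrite("pics/z0.png",cv2.cvtColor(cv2.resize(c,None,fx=6,fy=6,interpolation=cv2.INTER_CUBIC),cv2.COLOR_RGB2BGR))
h=cv2.cvtColor(im,cv2.COLOR_RGB2HSV)
m=cv2.inRange(h,(5,170,120),(20,255,255)); m[:165]=0;m[260:]=0
ys,xs=np.nonzero(m[:,180:310]);u,v=xs.mean()+180,ys.mean();print(u,v,len(xs),plane(K,R,t,u,v,.093))
for n in("scene0","side0"):
    im,K,R,t=load(n)
    print(n,[plane(K,R,t,*p,.0).round(3) for p in ([(203,281),(190,300),(170,275)] if n=="scene0" else [(270,308),(358,326)])])
```

```text
255.0681818181818 204.04545454545453 88 [0.47180186 0.04815769 0.093     ]
scene0 [array([0.421, 0.294, 0.   ]), array([0.396, 0.358, 0.   ]), array([0.499, 0.341, 0.   ])]
side0 [array([ 0.381, -0.441,  0.   ]), array([ 0.566, -0.593,  0.   ])]
```

View pics/z0.png

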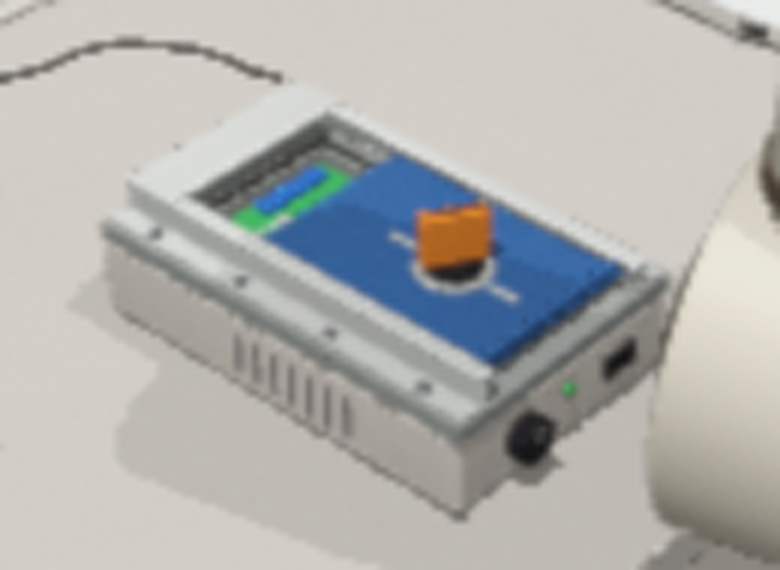

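Run:
```python
from h import *
im,K,R,t=load("scene0")
f=lambda x,y,z: plane(K,R,t,180+(x-2.5)/6,165+(y-2.5)/6,z)
a=f(460,432,.06);b=f(105,228,.06);c=f(667,285,.06)
print(a,b,c,np.linalg.norm(b-a),np.linalg.norm(c-a)); d=b-a;print("hx yaw",np.degrees(np.arctan2(d[1],d[0])))
s=st();print(s["ee_pos"],s["eef_rot"])
im,K,R,t=load("wrist0")
M=Ro.from_euler('xyz',s["eef_rot"],degrees=True).as_matrix()
print("cam in tool",M.T@(-R.T@t-s["ee_pos"])," axis",M.T@R.T[:,2])
print(M)
```

```text
[0.3966933  0.12114889 0.06      ] [0.63125388 0.13406739 0.06      ] [ 0.40026179 -0.03016271  0.06      ] 0.2349160530166247 0.1513536764341427
hx yaw 3.1523991176829833
[ 0.22586112 -0.52860925  0.2498432 ] [-1.79994120e+02  5.11585399e-02 -6.68635036e+01]
cam in tool [-0.00107253 -0.06765612 -0.12295254]  axis [-4.90250628e-04  2.65504796e-01  9.64109414e-01]
[[ 3.92922790e-01 -9.19571430e-01 -2.56457800e-04]
 [-9.19571032e-01 -3.92922860e-01  8.61397696e-04]
 [-8.92884843e-04 -1.02631622e-04 -9.99999596e-01]]
```

Run:
```python
from h import *
im,K,R,t=load("side0")
for p in [(300,285),(325,300),(355,290),(310,225),(362,195),(315,325)]: print(p,plane(K,R,t,*p,0.0).round(3),plane(K,R,t,*p,0.2).round(3))
im,K,R,t=load("scene0")
for p in [(275,155),(315,170),(310,160),(290,95),(145,215),(180,200),(165,65),(178,150)]: print(p,plane(K,R,t,*p,0.0).round(3),plane(K,R,t,*p,0.2).round(3))
# wrist cam placement: tool y dir choose yaw so view ok
```

```text
(300, 285) [ 0.498 -0.403  0.   ] [ 0.397 -0.555  0.2  ]
(325, 300) [ 0.534 -0.481  0.   ] [ 0.426 -0.617  0.2  ]
(355, 290) [ 0.632 -0.487  0.   ] [ 0.504 -0.622  0.2  ]
(310, 225) [ 0.662 -0.182 -0.   ] [ 0.529 -0.379  0.2  ]
(362, 195) [ 0.926 -0.115 -0.   ] [ 0.738 -0.326  0.2  ]
(315, 325) [ 0.464 -0.542  0.   ] [ 0.371 -0.666  0.2  ]
(275, 155) [ 0.725 -0.33   0.   ] [ 0.499 -0.062  0.2  ]
(315, 170) [ 0.547 -0.353  0.   ] [ 0.365 -0.079  0.2  ]
(310, 160) [ 0.605 -0.397  0.   ] [ 0.409 -0.113  0.2  ]
(290, 95) [ 1.077 -0.843  0.   ] [ 0.765 -0.45   0.2  ]
(145, 215) [0.761 0.241 0.   ] [0.526 0.369 0.2  ]
(180, 200) [0.747 0.114 0.   ] [0.516 0.274 0.2  ]
(165, 65) [ 1.885 -0.663  0.   ] [ 1.376 -0.314  0.2  ]
(178, 150) [ 1.019 -0.087  0.   ] [0.721 0.121 0.2  ]
```

```bash
python3 -m jog '[{"slide":[-3,-3,0],"rot":[0,0,-3],"jaw":-1},{"slide":[-6,-6.4,0],"rot":[0,0,-9],"jaw":-1},{"slide":[-9.3,-9.8,0],"rot":[0,0,-15],"jaw":-1},{"slide":[-12.6,-13.3,0.5],"rot":[0,0,-21],"jaw":-1},{"slide":[-15.9,-16.8,1],"rot":[0,0,-27],"jaw":-1},{"slide":[-19.2,-20.3,1.5],"rot":[0,0,-33],"jaw":-1},{"slide":[-22.4,-23.8,1.5],"rot":[0,0,-38],"jaw":-1},{"slide":[-25,-26.5,1.5],"rot":[0,0,-42],"jaw":-1}]'
```

```text
time_s: 0.95
ee_pos: [0.3717, -0.1924, 0.2352]
eef_rot: [-180.0, -0.0, -24.6]
wrist_force: [0.8, -1.0, -0.5]
grip_width: 0.0852
```

```bash
python3 -m jog '[{"slide":[0,-4,0.3],"rot":[0,0,-2],"jaw":-1},{"slide":[0,-8,0.6],"rot":[0,0,-4],"jaw":-1},{"slide":[0,-12,1],"rot":[0,0,-6],"jaw":-1},{"slide":[0,-16,1.5],"rot":[0,0,-8],"jaw":-1},{"slide":[0,-19,1.5],"rot":[0,0,-8],"jaw":-1},{"slide":[0,-21,1.5],"rot":[0,0,-8],"jaw":-1},{"slide":[0,-21,1.5],"rot":[0,0,-8],"jaw":-1},{"slide":[0,-21,1.5],"rot":[0,0,-8],"jaw":-1}]'
python3 - <<'E'
from h import *
im,K,R,t=cap("wrist","w1"); print(st()["qvel"])
cv2.imwrite("pics/w1z.png",cv2.cvtColor(cv2.resize(im,(800,600),interpolation=cv2.INTER_CUBIC),cv2.COLOR_RGB2BGR))
E
```

```text
time_s: 1.75
ee_pos: [0.4595, -0.004, 0.2201]
eef_rot: [180.0, 0.0, -16.8]
wrist_force: [-1.0, 0.6, -0.9]
grip_width: 0.0855
[-0.79804441 -0.28578588  0.09424712  0.07525488 -0.06499071  0.01515788]
```

View pics/w1z.png

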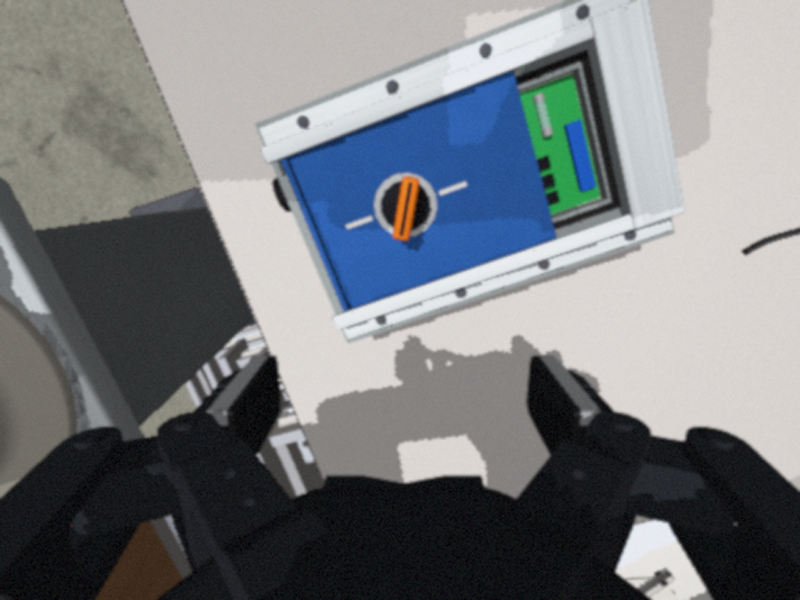

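The wrist view is clear. In the 800 px picture the fin is at (406,207), the index marks at (359,221) and (453,188), and the lip on the right at about (640,100). I'll extract these now.

```bash
cat > meas.py <<'E'
from h import *
import sys
def feats(fn):
    im,K,R,t=load(fn); h=cv2.cvtColor(im,cv2.COLOR_RGB2HSV)
    m=cv2.inRange(h,(3,150,90),(22,255,255)); m[250:]=0
    n,l,s,c=cv2.connectedComponentsWithStats(m); 
    bl=cv2.inRange(h,(100,120,60),(125,255,255)); bl[250:]=0
    nb,lb,sb,cb=cv2.connectedComponentsWithStats(bl); kb=1+np.argmax(sb[1:,4])
    cnt=max(cv2.findContours((lb==kb).astype(np.uint8),0,2)[0],key=cv2.contourArea)
    hull=cv2.convexHull(cnt)
    hm=np.zeros(m.shape,np.uint8);cv2.fillConvexPoly(hm,hull,255)
    ks=[k for k in range(1,n) if hm[int(c[k][1]),int(c[k][0])] and s[k,4]>30]
    fm=np.isin(l,ks).astype(np.uint8)*255
    fc=np.vstack(cv2.findContours(fm,0,2)[0])
    fr=cv2.minAreaRect(fc)
    # fin: ends of the top via minAreaRect
    w=cv2.inRange(h,(0,0,150),(180,70,255)); w=cv2.bitwise_and(w,cv2.erode(hm,np.ones((7,7),np.uint8)))
    nw,lw,sw,cw=cv2.connectedComponentsWithStats(w)
    marks=[(cw[k].round(1),sw[k,4]) for k in range(1,nw) if sw[k,4]>8]
    approx=cv2.approxPolyDP(hull,6,True)[:,0]
    return dict(fin=fr,finbox=cv2.boxPoints(fr).round(1),marks=marks,cov=approx,cam=(K,R,t),fm=fm,w=w,hm=hm)
if __name__=="__main__":
    f=feats(sys.argv[1]); K,R,t=f["cam"]
    for k in("fin","finbox","marks","cov"): print(k,f[k])
    for p in f["finbox"]: print("fin z.105",plane(K,R,t,*p,.105).round(4))
    print("fc",plane(K,R,t,*f["fin"][0],.100).round(4))
    mk=[plane(K,R,t,*a,.071) for a,n in f["marks"]]; print("marks",[ (x.round(4),n) for x,(a,n) in zip(mk,f["marks"])])
    for p in f["cov"]: print("cov",plane(K,R,t,*p,.071).round(4))
E
python3 meas.py w1
```

```text
fin ((259.0199890136719, 133.13999938964844), (12.253654479980469, 39.80201721191406), 10.304845809936523)
finbox [[249.4 151.6]
 [256.6 112.5]
 [268.6 114.7]
 [261.5 153.8]]
marks [(array([257.9, 126.8]), np.int32(347)), (array([289.3, 120.1]), np.int32(67)), (array([229.6, 141.9]), np.int32(66))]
cov [[328  46]
 [355 151]
 [221 198]
 [180 102]]
fin z.105 [0.4619 0.0319 0.105 ]
fin z.105 [0.4778 0.0624 0.105 ]
fin z.105 [0.4873 0.0576 0.105 ]
fin z.105 [0.4717 0.0268 0.105 ]
fc [0.4747 0.0446 0.1   ]
marks [(array([0.4749, 0.0489, 0.071 ]), np.int32(347)), (array([0.5067, 0.0461, 0.071 ]), np.int32(67)), (array([0.4431, 0.0429, 0.071 ]), np.int32(66))]
cov [0.5583 0.1003 0.071 ]
cov [ 0.5632 -0.003   0.071 ]
cov [ 0.4154 -0.0113  0.071 ]
cov [0.4089 0.0935 0.071 ]
```

```bash
python3 -m jog '[{"slide":[1,-0.2,2.5],"rot":[0,0,5],"jaw":-1},{"slide":[2.2,-0.6,5],"rot":[0,0,10.7],"jaw":-1},{"slide":[2.2,-0.6,5],"rot":[0,0,10.7],"jaw":-1},{"slide":[2.2,-0.6,5],"rot":[0,0,10.7],"jaw":-1}]'
python3 - <<'E'
from h import *
im,K,R,t=cap("wrist","w2")
cv2.imwrite("pics/w2z.png",cv2.cvtColor(cv2.resize(im,(800,600),interpolation=cv2.INTER_CUBIC),cv2.COLOR_RGB2BGR))
E
python3 meas.py w2
python3 - <<'E'
from meas import *
a=feats("w1");b=feats("w2")
print("fin",tri([(*a["cam"],*a["fin"][0]),(*b["cam"],*b["fin"][0])]))
for x,_ in a["marks"]: print(x,[ (y,tri([(*a["cam"],*x),(*b["cam"],*y)])) for y,_ in b["marks"]])
def top(f): 
    bx=f["finbox"]; i=np.argsort(bx[:,1]); return bx[i[:2]].mean(0),bx[i[2:]].mean(0)
for i in(0,1): print(tri([(*a["cam"],*top(a)[i]),(*b["cam"],*top(b)[i])]))
E
```

```text
time_s: 2.2
ee_pos: [0.4821, -0.0055, 0.1707]
eef_rot: [180.0, 0.0, -27.5]
wrist_force: [-0.5, 0.6, 0.7]
grip_width: 0.0853
fin ((218.10743713378906, 151.078857421875), (48.29143142700195, 15.777976036071777), 87.61405944824219)
finbox [[209.2 127.3]
 [225.  126.6]
 [227.  174.9]
 [211.2 175.5]]
marks [(array([256.7, 127.1]), np.int32(96)), (array([223.1, 139.6]), np.int32(432)), (array([191.9, 165.9]), np.int32(87))]
cov [[284  28]
 [344 149]
 [194 232]
 [123 132]]
fin z.105 [0.4785 0.0626 0.105 ]
fin z.105 [0.4885 0.0579 0.105 ]
fin z.105 [0.473  0.0273 0.105 ]
fin z.105 [0.4625 0.0322 0.105 ]
fc [0.4748 0.0451 0.1   ]
marks [(array([0.5069, 0.0461, 0.071 ]), np.int32(96)), (array([0.4775, 0.05  , 0.071 ]), np.int32(432)), (array([0.443 , 0.0429, 0.071 ]), np.int32(87))]
cov [0.5584 0.1009 0.071 ]
cov [ 0.5635 -0.0034  0.071 ]
cov [ 0.4129 -0.0105  0.071 ]
cov [0.4074 0.0933 0.071 ]
fin (array([0.47473852, 0.04484992, 0.09963463]), [np.float64(0.0002438478245220093), np.float64(0.00024384782452199208)])
[257.9 126.8] [(array([256.7, 127.1]), (array([ 0.44300512, -0.0506434 , -2.170
[... 801 characters left out ...]
7780786)]))]
[229.6 141.9] [(array([256.7, 127.1]), (array([0.52157328, 0.07650899, 0.65410428]), [np.float64(0.0064267260726474755), np.float64(0.006426726072647673)])), (array([223.1, 139.6]), (array([ 0.42604543,  0.03560619, -0.16351227]), [np.float64(0.016245258577062556), np.float64(0.01624525857706242)])), (array([191.9, 165.9]), (array([0.44314245, 0.04289387, 0.07136067]), [np.float64(6.1926354882939024e-06), np.float64(6.1926354882911775e-06)]))]
(array([0.48266377, 0.06017683, 0.09984779]), [np.float64(0.00022494525982434666), np.float64(0.00022494525982431934)])
(array([0.46651439, 0.02887142, 0.09989243]), [np.float64(0.00019746412607260115), np.float64(0.00019746412607259437)])
```

View pics/w2z.png

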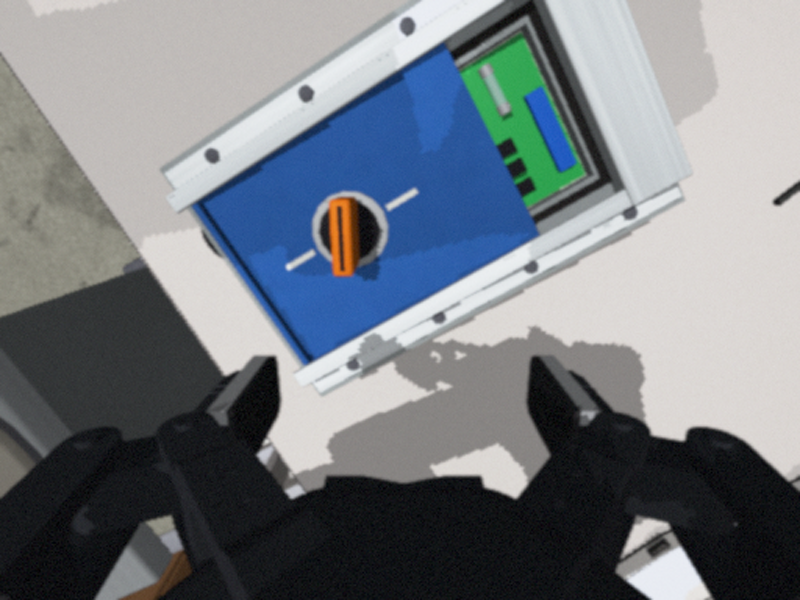

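Run:
```python
from h import *
im,K,R,t=load("w2")
c=im[0:150,320:450]; cv2.imwrite("pics/lip2.png",cv2.cvtColor(cv2.resize(c,None,fx=5,fy=5,interpolation=cv2.INTER_CUBIC),cv2.COLOR_RGB2BGR))
im,K,R,t=load("w1")
c=im[0:160,330:450]; cv2.imwrite("pics/lip1.png",cv2.cvtColor(cv2.resize(c,None,fx=5,fy=5,interpolation=cv2.INTER_CUBIC),cv2.COLOR_RGB2BGR))
```

```text
(no output)
```

View pics/lip2.png

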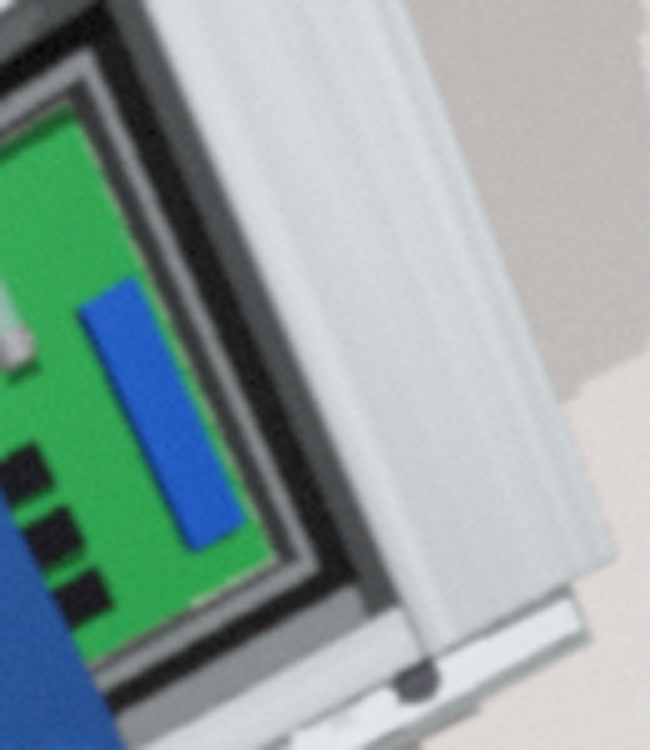

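View pics/lip1.png

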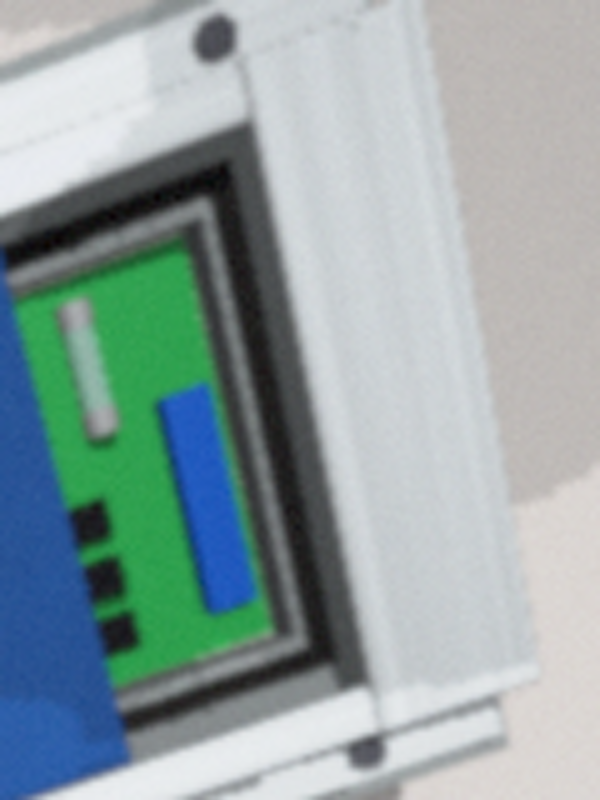

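Run:
```python
from h import *
_,K1,R1,t1=load("w1"); _,K2,R2,t2=load("w2")
g=lambda x,y,ox:(ox+(x-2)/5,(y-2)/5)
p1=g(370,688,330);p2=g(400,607,320)
print(tri([(K1,R1,t1,*p1),(K2,R2,t2,*p2)]))
a=np.radians(2.9);ex=np.array([np.cos(a),np.sin(a),0]);fin=np.array([.4749,.0447,0])
for nm,(K,R,t),ps in(("w1",(K1,R1,t1),[g(250,125,330),g(310,407,330),p1]),("w2",(K2,R2,t2),[g(145,0,320),g(270,300,320),p2])):
    for p in ps:
        X=plane(K,R,t,*p,.079); print(nm,X.round(4),"hx from fin",(X-fin)@ex,"hy",(X-fin)@np.array([-ex[1],ex[0],0]))
```

```text
(array([ 0.60958157, -0.00162033,  0.07752598]), [np.float64(0.00021239470009777763), np.float64(0.00021239470009797438)])
w1 [0.6033 0.1027 0.079 ] hx from fin 0.13121502076922598 hy 0.051421871410663116
w1 [0.606  0.0533 0.079 ] hx from fin 0.131369987627356 hy 0.0019226355805727286
w1 [ 0.609  -0.0015  0.079 ] hx from fin 0.13158081703694957 hy -0.05288660546807987
w2 [0.6048 0.0943 0.079 ] hx from fin 0.13221442992564633 hy 0.0429771489723983
w2 [0.6065 0.0499 0.079 ] hx from fin 0.1317081247250748 hy -0.0014629058119283952
w2 [ 0.6088 -0.001   0.079 ] hx from fin 0.1314110549915245 hy -0.05245404862197409
```

```bash
python3 -m jog '[{"slide":[-1.5,-2.1,0],"rot":[0,0,0],"jaw":-1},{"slide":[-2.96,-4.1,1],"rot":[0,0,0],"jaw":-1},{"slide":[-2.96,-4.1,3.5],"rot":[0,0,0],"jaw":-1},{"slide":[-2.96,-4.1,5],"rot":[0,0,0],"jaw":-1},{"slide":[-2.96,-4.1,5],"rot":[0,0,0],"jaw":-1}]'
python3 - <<'E'
from h import *
s=st();print(s["ee_pos"],s["eef_rot"])
im,K,R,t=cap("wrist","w3")
E
```

```text
time_s: 2.75
ee_pos: [0.4744, 0.0452, 0.12]
eef_rot: [180.0, 0.1, -27.5]
wrist_force: [0.3, 0.0, 0.8]
grip_width: 0.0854
[0.47443634 0.04516231 0.12003685] [ 1.79972910e+02  6.07438687e-02 -2.74586699e+01]
```

View pics/w3.png

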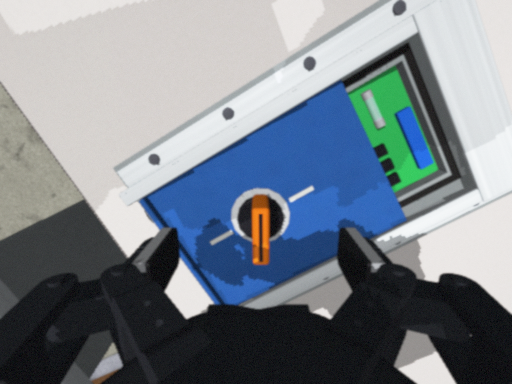

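The fin is at (260,230), midway between the pads at about x=176 and x=340, and square to them. I'll go down and close.

```bash
python3 -m jog '[{"slide":[0,0,1.1],"rot":[0,0,0],"jaw":-1},{"slide":[0,0,2.1],"rot":[0,0,0],"jaw":-0.5},{"slide":[0,0,2.1],"rot":[0,0,0],"jaw":0.5},{"slide":[0,0,2.1],"rot":[0,0,0],"jaw":1},{"slide":[0,0,2.1],"rot":[0,0,0],"jaw":1},{"slide":[0,0,2.1],"rot":[0,0,0],"jaw":1},{"slide":[0,0,2.1],"rot":[0,0,0],"jaw":1},{"slide":[0,0,2.1],"rot":[0,0,0],"jaw":1}]'
python3 - <<'E'
from h import *
s=st();print(s)
im,K,R,t=cap("wrist","w4")
E
```

```text
time_s: 3.6
ee_pos: [0.4753, 0.0451, 0.0996]
eef_rot: [-180.0, -0.0, -27.6]
wrist_force: [0.3, -1.7, 2.6]
grip_width: 0.0087
{'time_s': 3.6, 'joints': array([-3.82859889e+00,  2.95436256e+00,  1.06713813e+02, -7.27509534e-03,
        7.03035001e+01,  2.37366775e+01]), 'qvel': array([-0.00937622, -0.05545026, -0.02680834,  0.02093622, -0.12525436,
       -0.06509858]), 'effort': array([ 1.05774879e+00, -5.50582373e+01, -5.01013076e+01,  6.47774041e-01,
        9.75986570e-02,  3.13060067e-02]), 'ee_pos': array([0.47534502, 0.04512472, 0.09958362]), 'eef_rot': array([-1.79994870e+02, -2.86857895e-02, -2.75628274e+01]), 'wrist_force': array([ 0.33230846, -1.73088192,  2.63400478]), 'wrist_torque': array([-0.39965052, -0.07911387, -0.01981152]), 'grip_width': 0.008747704241660036}
```

View pics/w4.png

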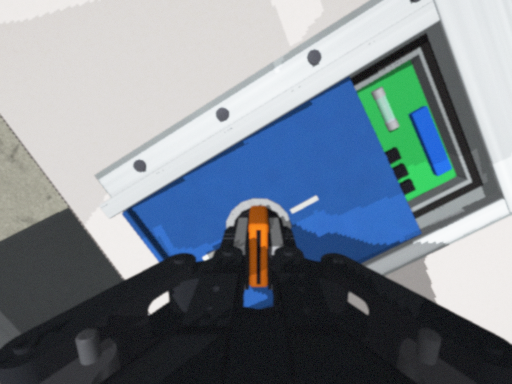

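```bash
python3 -m jog '[{"slide":[0.5,-0.3,0],"rot":[0,0,0],"jaw":1},{"slide":[1.1,-0.65,0],"rot":[0,0,0],"jaw":1},{"slide":[1.7,-1.0,0],"rot":[0,0,0],"jaw":1},{"slide":[2.3,-1.35,0],"rot":[0,0,0],"jaw":1},{"slide":[2.9,-1.7,0],"rot":[0,0,0],"jaw":1},{"slide":[3.5,-2.05,0],"rot":[0,0,0],"jaw":1},{"slide":[4.1,-2.4,0],"rot":[0,0,0],"jaw":1},{"slide":[4.3,-2.52,0],"rot":[0,0,0],"jaw":1}]'; python3 -c "
from h import *
s=st();print(s['ee_pos'],s['wrist_force'],s['wrist_torque'])
cap('wrist','w5')"
```

```text
time_s: 4.45
ee_pos: [0.5257, 0.0477, 0.0992]
eef_rot: [-180.0, 0.0, -27.6]
wrist_force: [-1.4, -4.5, 2.4]
grip_width: 0.0086
[0.52568731 0.04769936 0.09924364] [-1.39629773 -4.47417753  2.36763686] [-0.70614336  0.23563944  0.03852641]
```

View pics/w5.png

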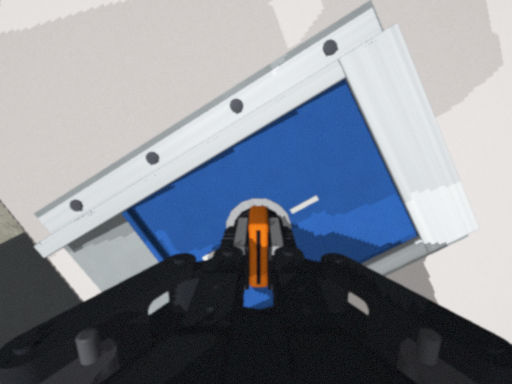

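```bash
python3 -m jog '[{"slide":[0.12,-0.07,0],"rot":[0,0,0],"jaw":1},{"slide":[0.24,-0.12,0],"rot":[0,0,0],"jaw":1},{"slide":[0.34,-0.16,0],"rot":[0,0,0],"jaw":1},{"slide":[0.34,-0.16,0],"rot":[0,0,0],"jaw":1}]'; python3 -m jog '[{"slide":[0.09,-0.05,0],"rot":[0,0,0],"jaw":1},{"slide":[0.09,-0.05,0],"rot":[0,0,0],"jaw":1}]'; python3 -m jog '[{"slide":[0.09,-0.05,0],"rot":[0,0,0],"jaw":1},{"slide":[0.09,-0.05,0],"rot":[0,0,0],"jaw":1}]'
```

```text
time_s: 4.9
ee_pos: [0.5288, 0.0477, 0.0993]
eef_rot: [-180.0, 0.0, -27.6]
wrist_force: [-1.5, -0.5, 1.4]
grip_width: 0.0091
time_s: 5.1
ee_pos: [0.5298, 0.0478, 0.0993]
eef_rot: [-180.0, 0.0, -27.6]
wrist_force: [-0.4, 1.2, 1.2]
grip_width: 0.0085
time_s: 5.3
ee_pos: [0.5308, 0.0478, 0.0993]
eef_rot: [-180.0, 0.0, -27.6]
wrist_force: [-1.4, 2.4, 1.9]
grip_width: 0.0089
```

```bash
python3 -m jog '[{"slide":[0.09,-0.05,0],"rot":[0,0,0],"jaw":1},{"slide":[0.09,-0.05,0],"rot":[0,0,0],"jaw":1}]'; python3 -m jog '[{"slide":[0.09,-0.05,0],"rot":[0,0,0],"jaw":1},{"slide":[0.09,-0.05,0],"rot":[0,0,0],"jaw":1}]'
```

```text
time_s: 5.5
ee_pos: [0.5319, 0.0478, 0.0993]
eef_rot: [-180.0, 0.0, -27.6]
wrist_force: [-0.5, 3.9, 2.4]
grip_width: 0.0088
time_s: 5.7
ee_pos: [0.5323, 0.0478, 0.099]
eef_rot: [180.0, 0.1, -27.6]
wrist_force: [-5.0, 4.3, 2.6]
grip_width: 0.0089
```

```bash
python3 -m jog '[{"slide":[0.08,-0.08,0],"rot":[0,0,0],"jaw":1},{"slide":[0.08,-0.08,0],"rot":[0,0,0],"jaw":1},{"slide":[0.08,-0.08,0],"rot":[0,0,0],"jaw":1}]'; python3 -c "
from h import *
cap('wrist','w6')"
```

```text
time_s: 6.0
ee_pos: [0.5326, 0.0479, 0.0987]
eef_rot: [179.9, 0.2, -27.6]
wrist_force: [-12.1, 1.4, 1.5]
grip_width: 0.0086
```

View pics/w6.png

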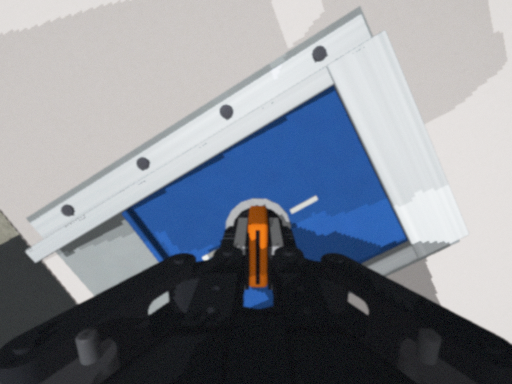

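```bash
python3 - <<'E'
from h import *
_,K,R,t=load("w6")
a=np.radians(2.9);ex=np.array([np.cos(a),np.sin(a),0])
m=plane(K,R,t,304,204,.071)
for p in[(333,90),(370,165),(407,240)]: print((plane(K,R,t,*p,.079)-m)@ex)
print(m,m@ex)
E
python3 -m jog '[{"slide":[-0.05,0.02,0],"rot":[0,0,5],"jaw":1},{"slide":[-0.05,0.02,0],"rot":[0,0,10],"jaw":1},{"slide":[-0.05,0.02,0],"rot":[0,0,15],"jaw":1},{"slide":[-0.05,0.02,0],"rot":[0,0,20],"jaw":1},{"slide":[-0.05,0.02,0],"rot":[0,0,25],"jaw":1},{"slide":[-0.05,0.02,0],"rot":[0,0,30],"jaw":1},{"slide":[-0.05,0.02,0],"rot":[0,0,30],"jaw":1}]'
python3 -c "
from h import *
s=st();print(s['wrist_force'],s['wrist_torque'])
cap('wrist','w7')"
```

```text
0.041237405140184334
0.04159320378900238
0.04200746900308515
[0.56371652 0.04943692 0.071     ] 0.5654957580085741
time_s: 6.75
ee_pos: [0.5331, 0.0473, 0.0992]
eef_rot: [179.9, -0.0, -57.8]
wrist_force: [-4.1, -4.0, 2.0]
grip_width: 0.0089
[-4.09842923 -4.0019814   1.95937567] [-0.70594177  0.71921595  0.01248024]
```

View pics/w7.png

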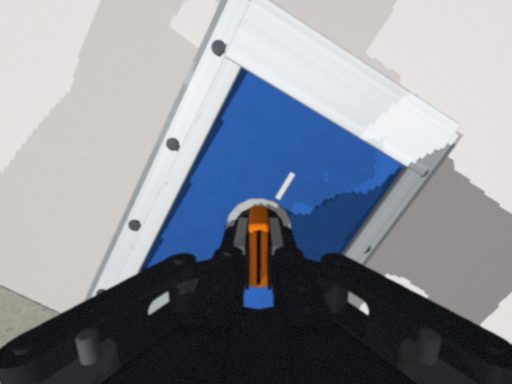

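Stop contact gave −12 N along the slide, and the cover turned out to be in under the lip, so it is home. The fastener is following the jaws. I'll turn the remaining 29.5°.

```bash
python3 -m jog '[{"slide":[0,0,0],"rot":[0,0,5],"jaw":1},{"slide":[0,0,0],"rot":[0,0,10],"jaw":1},{"slide":[0,0,0],"rot":[0,0,15],"jaw":1},{"slide":[0,0,0],"rot":[0,0,20],"jaw":1},{"slide":[0,0,0],"rot":[0,0,25],"jaw":1},{"slide":[0,0,0],"rot":[0,0,29.4],"jaw":1},{"slide":[0,0,0],"rot":[0,0,29.4],"jaw":1},{"slide":[0,0,0],"rot":[0,0,29.4],"jaw":1}]'
python3 -c "
from h import *
s=st();print(s['wrist_force'],s['wrist_torque'])
cap('wrist','w8')
im=load('w8')[0]
cv2.imwrite('pics/w8z.png',cv2.cvtColor(cv2.resize(im[40:340,130:400],None,fx=2.2,fy=2,interpolation=cv2.INTER_CUBIC),cv2.COLOR_RGB2BGR))"
```

```text
time_s: 7.6
ee_pos: [0.5333, 0.0466, 0.0993]
eef_rot: [180.0, -0.1, -87.0]
wrist_force: [-2.7, -11.4, 2.8]
grip_width: 0.009
[ -2.70533257 -11.38474702   2.80138611] [-1.92123933  0.45473833 -0.01561747]
```

View pics/w8.png

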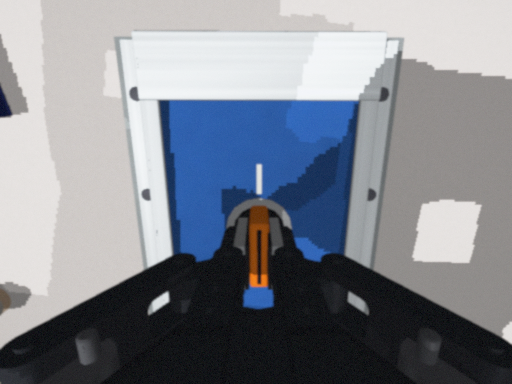

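The index mark at (259,180) and the slot at (260,255) are on one line. I'll ease off the side load, then press down in steps.

```bash
python3 -m jog '[{"slide":[0.08,0,0.1],"rot":[0,0,0],"jaw":1},{"slide":[0.08,0,0.2],"rot":[0,0,0],"jaw":1},{"slide":[0.08,0,0.3],"rot":[0,0,0],"jaw":1},{"slide":[0.08,0,0.4],"rot":[0,0,0],"jaw":1},{"slide":[0.08,0,0.4],"rot":[0,0,0],"jaw":1}]'; python3 -m jog '[{"slide":[0,0,0.1],"rot":[0,0,0],"jaw":1},{"slide":[0,0,0.2],"rot":[0,0,0],"jaw":1},{"slide":[0,0,0.2],"rot":[0,0,0],"jaw":1}]'
```

```text
time_s: 8.15
ee_pos: [0.5334, 0.0464, 0.0953]
eef_rot: [180.0, -0.1, -87.0]
wrist_force: [-4.0, -6.1, 5.3]
grip_width: 0.0092
time_s: 8.45
ee_pos: [0.5334, 0.0464, 0.0937]
eef_rot: [180.0, -0.1, -87.0]
wrist_force: [-4.8, -6.4, 8.5]
grip_width: 0.0086
```

```bash
python3 -m jog '[{"slide":[0,0,0.05],"rot":[0,0,0],"jaw":1},{"slide":[0,0,0.05],"rot":[0,0,0],"jaw":1}]'; python3 -m jog '[{"slide":[0.03,0,0.05],"rot":[0,0,0],"jaw":1},{"slide":[0.03,0,0.05],"rot":[0,0,0],"jaw":1}]';python3 -m jog '[{"slide":[0,0,0.05],"rot":[0,0,0],"jaw":1},{"slide":[0,0,0.05],"rot":[0,0,0],"jaw":1}]'
```

```text
time_s: 8.65
ee_pos: [0.5335, 0.0464, 0.0936]
eef_rot: [-180.0, -0.1, -87.0]
wrist_force: [-8.6, -6.7, 15.7]
grip_width: 0.0088
time_s: 8.85
ee_pos: [0.5335, 0.0463, 0.0935]
eef_rot: [-180.0, -0.1, -87.0]
wrist_force: [-10.1, -4.1, 20.2]
grip_width: 0.0088
time_s: 9.05
ee_pos: [0.5336, 0.0463, 0.0934]
eef_rot: [-180.0, -0.1, -87.0]
wrist_force: [-11.8, -4.4, 25.7]
grip_width: 0.0091
```

```bash
python3 -m jog '[{"slide":[0,0,-0.03],"rot":[0,0,0],"jaw":1},{"slide":[0,0,-0.03],"rot":[0,0,0],"jaw":1},{"slide":[0,0,-0.03],"rot":[0,0,0],"jaw":1},{"slide":[0,0,-0.03],"rot":[0,0,0],"jaw":1},{"slide":[0,0,-0.03],"rot":[0,0,0],"jaw":1},{"slide":[0,0,-0.03],"rot":[0,0,0],"jaw":1},{"slide":[0,0,-0.03],"rot":[0,0,0],"jaw":1},{"slide":[0,0,-0.03],"rot":[0,0,0],"jaw":1}]'
python3 -c "
from h import *
cap('wrist','w9'); im,K,R,t=cap('scene','s9')
cv2.imwrite('pics/s9z.png',cv2.cvtColor(cv2.resize(im[140:320,120:320],None,fx=3.8,fy=3.3,interpolation=cv2.INTER_CUBIC),cv2.COLOR_RGB2BGR)); s=st();print(s['ee_pos'],s['wrist_force'],s['wrist_torque'])
cap('side','d9')"
```

```text
time_s: 9.85
ee_pos: [0.5335, 0.0463, 0.0934]
eef_rot: [-180.0, -0.1, -87.0]
wrist_force: [-11.2, -4.4, 23.5]
grip_width: 0.0089
[0.53356396 0.04635998 0.0934537 ] [-11.24119663  -3.68816638  22.42685111] [-0.69549091  2.01241021 -0.04483083]
```

View pics/w9.png

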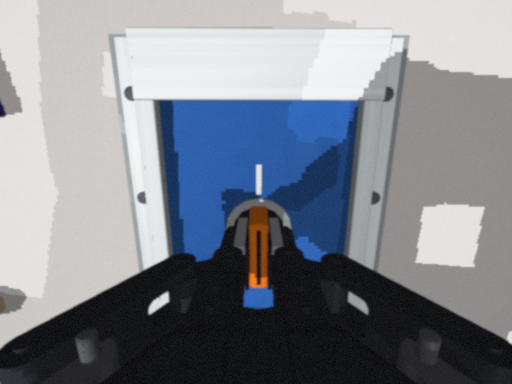

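View pics/s9z.png

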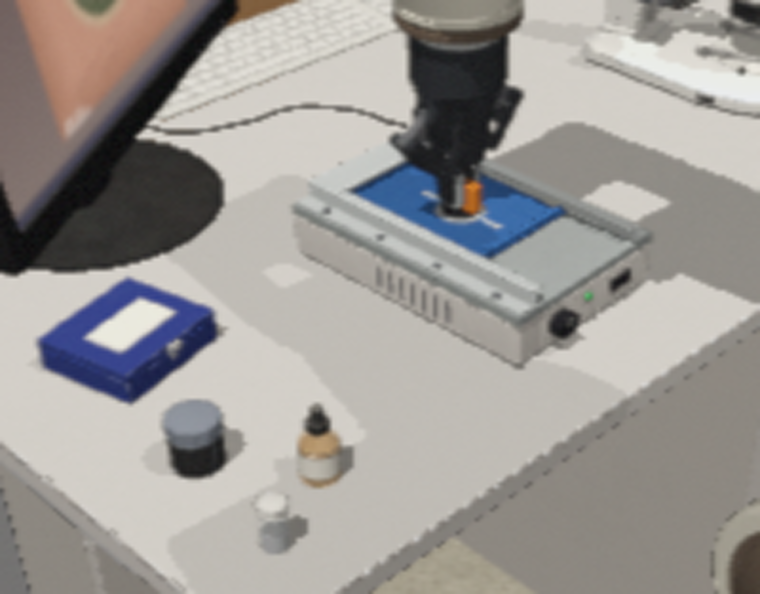

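View pics/d9.png

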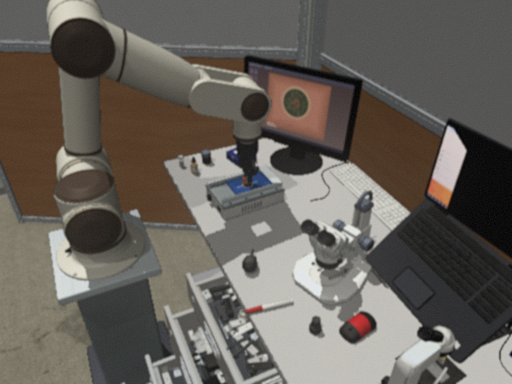

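The cover, fin and marks went down with the tool: the pixels relative to the gripper did not change, so the pads did not slip. Travel was about 5.9 mm against a hard stop, and the bystanders are where they were. I'll hand in now.

```bash
python3 -c "
from h import *
print(arm.finish_job()); s=st(); print(s['time_s'],s['ee_pos'],s['wrist_force'],s['eef_rot'])"
```

```text
the job is handed in; nothing more can be done
None
the job is handed in; nothing more can be done
```

The job is handed in: the cover is slid home, the fastener is turned in line with the index marks, and the arm is holding the cover fully down. It took about 10 s of the 38 s allowed. `finish_job` gives no verdict, and I could not read the state after it.

- **Slide:** I gripped the orange fin, found about 30° clockwise from across the slide, and pushed the cover about 57 mm along its guides. The force rose to about 12 N at the stop. The last picture shows the far edge in under the lip.
- **Fastener:** I turned it 59.5° clockwise to a tool yaw of −87.0°, against an estimated −87.1° for in line. The wrist picture shows the slot and the white mark on one line.
- **Press:** The cover went down about 5.9 mm to a hard stop. The hold was 22–23 N and did not drift over 0.8 s. Fin and mark kept their place in the wrist picture, so the jaws had not slipped.
- **Other items:** The dropper, lens can, vial, blower and marker look unmoved in the last scene and side views.

**Small disagreements:** I had expected 55.5 mm of slide and measured about 57. The lip-to-fastener distance then came out about 2.5 mm short of the 76 mm expected at home. Both are near the 2 mm calibration error, and I relied on the stop force. At hand-in there were still side loads of about 11 N toward home and 4 N across.

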